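# Take the counted pail of bearings gently off the counting scale

## Robot

A 6-joint arm with a two-finger parallel gripper is mounted at the origin on the work surface. World frame = base frame: x ahead of the robot, y to its left, z up, the work surface at z = 0. Lengths are in mm, angles in degrees, forces in N, time in s.
With the tool pointing down it reaches from about 275 to 750 mm from the base axis. Payload 10.2 kg.
Tool frame: the origin (TCP) lies at the very end of the fingers, on their centre line; the grasp point (between the pads) lies 19 mm behind it (robot.grip_depth is the distance from the TCP to the grasp point, in mm); z points along the fingers, x is the direction in which the jaws open and shut, and the axes are right-handed (so a half turn about z gives the same grasp; the last joint's range is limited). The gripper opens to 88 mm and grips with 3 to 60 N. Pads are 18 mm wide; open, the fingers measure 123 mm over their backs; the gripper's body (75 mm by 187 mm) begins 45 mm behind the grasp point.
Start: joints at [-12.8, 17.928, 85.812, -0, 76.261, -12.8], TCP at [525.006, -0.013, 201.62] pointing down, gripper open.
Joint ranges: [-168.41, 168.41], [-55.51, 124.54], [10.69, 146.95], [-70.63, 250.63], [1, 178], [-165.06, 165.06]. Speed limits (degrees/s): [136.94, 136.94, 172.46, 180, 180, 180].

## Interface

Orientations are given as a 3x3 rotation matrix whose columns are the frame's x, y, z axes.
In Python, from cell import robot gives the robot as it stands.
- The arm moves only by the shell command python3 -m crank 'ROWS' [FORCE]. ROWS is JSON, one flat list of numbers, 7 for each row, row after row: the turn, a rotation vector about the tool's x, y, z in rad, then the shift along the tool's x, y, z in m, then the finger opening in m, from 0 to 0.0881. In form: [ax, ay, az, x, y, z, fingers, ax, ay, az, x, y, z, fingers, ...]. A call has 1 to 8 rows; each row shifts and turns the commanded pose from where the row before left it, along the tool's axes as they then stand; what a row does not reach is not made up. A row lasts 1/12 s, in which the tool goes at most 41.7 mm and 7.16 degrees, less where a joint would pass 70% of its speed; a pose out of reach is approached as far as the arm can. A call with a gripper value outside its range is refused whole. The fingers move at their own pace and stop on an object; FORCE is the grip in N (left out, the last holds). Time passes only in rows, so rows that do not move let the fingers close. It gives the time, the measured TCP pose, the force and the opening at its end, in the units of the state.
- robot.read_state(): the state, without advancing time (a new reading comes with each control period).
- robot.capture(name): name is "scene" or "side" or "wrist"; returns (picture, depth): 420x560x3 uint8, red, green, blue; 420x560 float32, mm along the optical axis (not along the pixel's ray), 0 where there is no reading.
- robot.calibration(name): a dict with "intrinsics" (3x3 intrinsics, pixels), "R" (3x3) and "t" (3): a world point X has camera coordinates R X + t; the wrist camera has in their place "T_tool_cam" (4x4, takes a point from camera to tool coordinates, whose origin is the TCP and whose axes are the tool frame's). Camera axes: x right, y down, z forward; pixel columns grow to the right and rows downward; lengths in mm; the calibration is good to about 2 mm. A picture is of the moment at which its call begins: read the wrist's pose just before it. calibration takes no time and is no camera call.
- robot.sign_off(): hands the job in, once; it reports no verdict.
The state is a dict: "t": time; "joint_positions": joint angles; "joint_vel": joint speeds; "effort": joint torques, N m; "position": TCP position; "tool_rot": TCP orientation; "contact_force": force on the tool from outside, world axes, zero at the start; "ft_torque": the same for the moment, N m; "finger_gap": finger opening in mm.
Only numpy, scipy, OpenCV 4.12 (cv2) and the standard library are available. Lean on these libraries where they do the work, as an engineer would, in place of code of your own. Each camera call takes 0.05 s, during which the arm holds its last target. There are 200 camera calls.

## Task

The five bearings in the small steel pail with the red grip have been counted. Lift the pail by its grip off the counting scale and stand it on the free half of the green mat, next to the pail with the blue grip. Be gentle: the grip is a thin hollow tube, so squeeze it only lightly; do not lean on the scale; keep the pail upright, set it down without a knock, and leave everything else where it is.

Things in the scene. Friction and masses are not known exactly. Their poses are not given: they have to be found in the camera images.
- pail: Small open stainless pail on the scale: 72 mm high, 86 mm across the base, 106 mm across the rim, 3 mm wall and floor, 0.17 to 0.34 kg empty. Origin at the centre of its underside, z up. A stiff wire bail with the red grip arches over it in its y-z plane from ears at y = +-59 mm; one rigid piece. The bearings in it suffer if it is dropped or pressed down with over 40 N.
- grip (a point): Centre of the red grip, 128 mm straight above the centre of the pail's underside: a thin hollow plastic tube, 20 mm diameter, 66 mm long, along the pail's y axis (pinch it along the pail's x axis), 56 mm clear above the rim. It cracks if the fingers together press on it with more than 80 N; not slippery (friction about 1), so a light grip carries the pail.
- scale: White counting scale, fixed to the table: 290 mm deep (x), 250 mm wide (y), keypad sloping to its -x side. Origin at the centre of its underside. Its load cell is spoiled by more than 20 N on the pan or housing, the pail's own 2 to 4 N included.
- pan (a point): Centre of the scale's steel weighing pan (205 mm along the scale's x, 235 mm along its y), at the pan's top face, 80 mm above the table. The pail starts near it.
- mat: Green mat, an offcut of conveyor belting fixed to the table: 180 mm along its x, 320 mm along its y, 5 mm thick, with a thin white line across the middle. Origin at the centre of its underside. The half with y < 0 holds the pail with the blue grip, the half with y > 0 is free.
- free_half (a point): Centre of the free half of the mat, on its top face (5 mm above the table), 80 mm from the mat's centre along the mat's y.
- pail_done: A pail of the same make and size with a blue grip, empty, loose, standing on the other half of the mat, to be left alone. Origin at the centre of its underside; its grip's top is 138 mm above that.
- spinner_blue: Blue three-lobed fidget spinner lying loose on the table, 81 mm across, 12 mm thick; origin at the centre of its underside. Leave alone.
- spinner_pink: Pink three-lobed fidget spinner lying loose on the table, same size; origin at the centre of its underside. Leave alone.
- wrench: Loose steel wrench lying on the table. Leave alone.
- oiler: White oil bottle with red cap and thin spout, 54 mm diameter, 145 mm high, loose; origin at the centre of its underside. Leave alone.
There are look-alikes about, which are no part of the job. What is shaped like the pail but orange is not meant.

How it is judged (in metres and radians):
On the way:
1. the pail is lifted clear of the scale, at least 30 mm above its pan (z of pail in the frame of pan above 0.03 m and contact force between pail and scale below 0.1 N), for 0.2 s.
At the end, for the whole second after the job is handed in: The pail stands upright (within about 5 degrees), released and at rest on the free half of the green mat, its base wholly on the mat (5 mm over the edge is allowed; its centre at least 20 mm past the white line), not touching the other pail (x of pail in the frame of mat between -0.052 and 0.052 m and y of pail in the frame of mat between 0.02 and 0.122 m and z of pail in the frame of mat between 0.002 and 0.008 m and angle between pail's own z axis and vertical below 0.08 rad and contact force between pail and mat above 0.5 N and linear speed of pail below 0.02 m/s and angular speed of pail below 0.2 rad/s and contact force between pail and pail_done below 0.1 N).
It fails at once if the hollow grip is squeezed: the fingers together press on the pail with more than 80 N (contact force between the fingers and pail above 80 N).
It fails at once if the scale is leaned on: more than 20 N on it (contact force between scale and anything else above 20 N).
It fails at once if the pail is knocked or dropped: pressed on the mat with more than 40 N, or falling freely by more than about 5 mm (faster than 0.3 m/s with no finger on it) (contact force between pail and mat above 40 N or (linear speed of pail above 0.3 m/s and contact force between the fingers and pail below 0.1 N)).
It fails at once if the pail tips by more than 35 degrees (angle between pail's own z axis and vertical above 0.61 rad).
It fails at once if the other pail, a spinner, the wrench or the oil bottle is moved by more than 15 mm (distance of any of pail_done, spinner_blue, spinner_pink, wrench, oiler from where it was at the start of the episode above 0.015 m).
It also fails if it takes over 48 s, if anything falls off the work surface, if the arm or the gripper's body presses on something with over 40 N, if the wrist force passes 120 N, or if a joint passes its speed limit or range.

## Working session

There is one attempt and no reset: what is moved stays moved. The work goes in short steps, Python scripts to look and compute and a shell command to move; the robot and the scene stay as the last step left them, time stands still between calls to the robot, and variables do not carry over. Pictures are saved under pics/ and viewed, about 8 in all and at most 12, crops included, and the job is handed in when it is done.

```bash
mkdir -p pics; ls; cat > h.py <<'E'
import numpy as np, cv2
from cell import robot
def cam(name):
    s=robot.read_state(); c=robot.calibration(name); K=np.array(c["intrinsics"])
    if name=="wrist":
        T=np.eye(4);T[:3,:3]=s["tool_rot"];T[:3,3]=s["position"]
        M=np.linalg.inv(T@np.array(c["T_tool_cam"]));R,t=M[:3,:3],M[:3,3]
    else: R,t=np.array(c["R"]),np.array(c["t"])
    p,d=robot.capture(name); return p,d,K,R,t
def cloud(d,K,R,t):
    v,u=np.mgrid[:d.shape[0],:d.shape[1]]
    P=np.stack([(u-K[0,2])/K[0,0]*d,(v-K[1,2])/K[1,1]*d,d],-1)
    return (P-t)@R
def plane(u,v,z,K,R,t):
    r=R.T@np.linalg.inv(K)@[u,v,1]; o=-R.T@t
    return o+r*(z-o[2])/r[2]
def save(n,p): cv2.imwrite("pics/"+n+".png",cv2.cvtColor(p,cv2.COLOR_RGB2BGR))
E
python3 - <<'E'
from h import *
s=robot.read_state();print(s)
for n in("scene","side"):
    p,d,K,R,t=cam(n);save(n,p);np.savez(n+".npz",p=p,d=d,K=K,R=R,t=t);print(n,-R.T@t,R[2])
E
```

```text
pics
{'t': 0.0, 'joint_positions': array([-1.28003711e+01,  1.79576434e+01,  8.58557496e+01,  6.71905406e-05,
        7.62583388e+01, -1.27998468e+01]), 'joint_vel': array([-0.03673284,  0.03293616,  0.04010665,  0.12705758,  0.05803996,
       -0.01705129]), 'effort': array([-1.80187753e-04, -4.02218950e+01, -2.52264959e+01,  6.94810320e-02,
        3.53677373e-02, -8.52248218e-05]), 'position': array([5.24705434e+02, 5.05668656e-02, 2.01065736e+02]), 'tool_rot': array([[ 9.99999255e-01, -9.60031006e-06, -1.22058922e-03],
       [-9.26039770e-06, -9.99999961e-01,  2.78487540e-04],
       [-1.22059184e-03, -2.78476030e-04, -9.99999216e-01]]), 'contact_force': array([0.70853614, 0.23087396, 0.26736711]), 'ft_torque': array([ 0.0093897 ,  0.03136638, -0.03466077]), 'finger_gap': 88.18467584210921}
scene [ 906.526381    715.36523122 1379.50165631] [-0.24662192 -0.46160222 -0.85211561]
side [  339.18215672 -1481.55990909  1382.35843946] [ 0.10073116  0.77022066 -0.62977247]
```

View pics/scene.png

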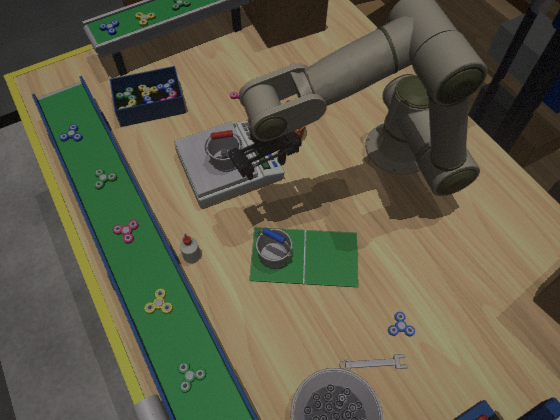

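View pics/side.png

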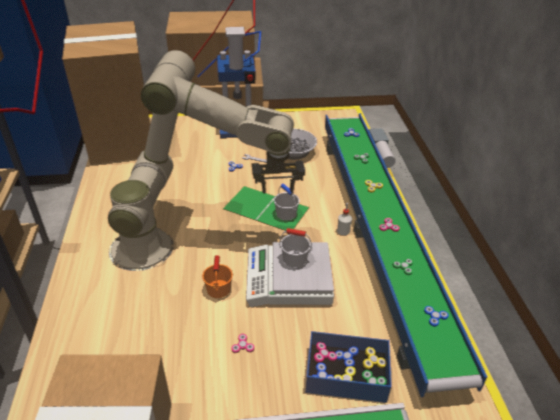

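The scene view shows the red-grip steel pail on the scale at (222,135), the blue-grip pail on the mat at (274,245), and the free half at about (330,258). The side view shows the red-grip steel pail on the scale at (296,235), and the mat at (265,207). Candidates in the side view are the orange pail with an upright red-brown grip at (217,270), the steel one with a blue grip at (286,197) and the steel one with a red grip on the scale at (296,240). Only the last fits.

```bash
cat > m.py <<'E'
from h import *
L={n:dict(np.load(n+".npz")) for n in("scene","side")}
def P(n): L_=L[n]; return L_["K"]@np.c_[L_["R"],L_["t"]]
def blob(n,lo,hi,box):
    hsv=cv2.cvtColor(L[n]["p"],cv2.COLOR_RGB2HSV); m=np.zeros(hsv.shape[:2],bool)
    x0,y0,x1,y1=box; h=hsv[y0:y1,x0:x1]
    hh=(h[...,0].astype(int)+90)%180-90
    m[y0:y1,x0:x1]=(hh>=lo)&(hh<=hi)&(h[...,1]>150)&(h[...,2]>50)
    k,l,st,c=cv2.connectedComponentsWithStats(m.astype(np.uint8)); i=1+st[1:,4].argmax(); return l==i,c[i],st[i]
def ends(m):
    v,u=np.nonzero(m); r=cv2.minAreaRect(np.c_[u,v].astype(np.float32)); return r
for name,(lo,hi),bs in (("red",(-10,8),dict(scene=(205,122,240,145),side=(280,225,312,240))),("blue",(100,125) ,dict(scene=(255,222,295,250),side=(272,178,300,200)))):
    if name=="blue": lo,hi=-80,-55
    c={}
    for n in bs:
        m,c[n],st=blob(n,lo,hi,bs[n])
        C=cloud(**{k:L[n][k] for k in "dKRt"})[m]; 
        r=ends(m); print(name,n,c[n].round(1),st,r,"depth median",np.median(C,0).round(1),C.max(0).round(0),C.min(0).round(0))
        v,u=np.nonzero(m); X=np.c_[u,v]-c[n]; w=np.linalg.svd(X,full_matrices=False)[2][0]; s=X@w
        l=L[n]; a,b=[plane(*(c[n]+w*q),213 if name=="red" else 138,l["K"],l["R"],l["t"]) for q in (s.min(),s.max())]
        print("  axis dir deg",np.degrees(np.arctan2(*(b-a)[1::-1])),np.linalg.norm(b-a), (a+b)/2)
    X=cv2.triangulatePoints(P("scene"),P("side"),c["scene"],c["side"]); print("tri",(X[:3]/X[3]).T)
for n in L:
    l=L[n]; hsv=cv2.cvtColor(l["p"],cv2.COLOR_RGB2HSV)
    m=((hsv[...,0]>45)&(hsv[...,0]<85)&(hsv[...,1]>100)).astype(np.uint8)
    box=(245,215,370,295) if n=="scene" else (215,180,320,232)
    z=np.zeros_like(m); z[box[1]:box[3],box[0]:box[2]]=m[box[1]:box[3],box[0]:box[2]]
    v,u=np.nonzero(z); W=np.array([plane(a,b,5,l["K"],l["R"],l["t"])[:2] for a,b in zip(u,v)],np.float32)
    r=cv2.minAreaRect(W); print(n,"mat",r,cv2.boxPoints(r).round(0).tolist())
    C=cloud(**{k:l[k] for k in "dKRt"})
    sel=(abs(C[...,2]-80)<4)&(C[...,0]>300)&(C[...,1]<0)&(C[...,0]<900)&(C[...,1]>-600)
    print(" pan-ish",np.percentile(C[sel],[2,50,98],axis=0).round(0).tolist(),sel.sum())
a=L["side"]["p"][170:310,190:360];save("c1",cv2.resize(a,None,fx=4,fy=4,interpolation=cv2.INTER_CUBIC))
E
python3 m.py
```

```text
red scene [221.4 134.3] [211 131  22   8 109] ((221.46998596191406, 134.2899932861328), (5.232590675354004, 20.93036460876465), 81.8698959350586) depth median [ 568.3 -189.   212.9] [ 907.  715. 1380.] [ 539. -208.  202.]
  axis dir deg -19.931555148782177 62.64572145108219 [ 567.74915913 -189.03425124  213.        ]
red side [295.6 231.5] [287 229  18   6  79] ((295.48651123046875, 231.58108520507812), (17.59069061279297, 4.6031718254089355), 9.462322235107422) depth median [ 562.6 -202.7  214.4] [ 591. -187.  223.] [ 533. -216.  205.]
  axis dir deg -19.040950212759746 60.17000419222297 [ 561.52456583 -200.48730048  213.        ]
tri [[ 564.55909338 -193.94079274  206.4451334 ]]
blue scene [273.8 234.9] [263 228  22  15 127] ((273.3000183105469, 234.9000244140625), (21.913463592529297, 5.81377649307251), 26.56505012512207) depth median [581.4 151.5 139.9] [602. 178. 147.] [559. 121. 130.]
  axis dir deg 119.80688373718856 63.29081531006802 [581.84946723 148.41311754 138.        ]
blue side [286.4 188.6] [283 185   7   8  17] ((286.2500305175781, 188.25), (9.192388534545898, 1.4142134189605713), 45.0) depth median [576.3 139.6 139.1] [584. 162. 144.] [563. 119. 134.]
  axis dir deg -64.21150189479414 48.94272623704117 [574.08167144 140.80785225 138.        ]
tri [[577.67330254 147.0077054  131.4111787 ]]
scene mat ((501.90826416015625, 196.73532104492188), (179.24557495117188, 317.36199951171875), 56.70893859863281) [[320.0, 209.0], [585.0, 35.0], [684.0, 185.0], [418.0, 359.0]]
 pan-ish [[487.0, -560.0, 76.0], [631.0, -225.0, 79.0], [757.0, -108.0, 84.0]] 1855
side mat ((497.0188903808594, 188.80282592773438), (175.63609313964844, 314.667236328125), 56.592315673828125) [[317.0, 202.0], [580.0, 29.0], [677.0, 175.0], [414.0, 349.0]]
 pan-ish [[481.0, -568.0, 76.0], [608.0, -275.0, 80.0], [849.0, -118.0, 84.0]] 2047
```

View pics/c1.png

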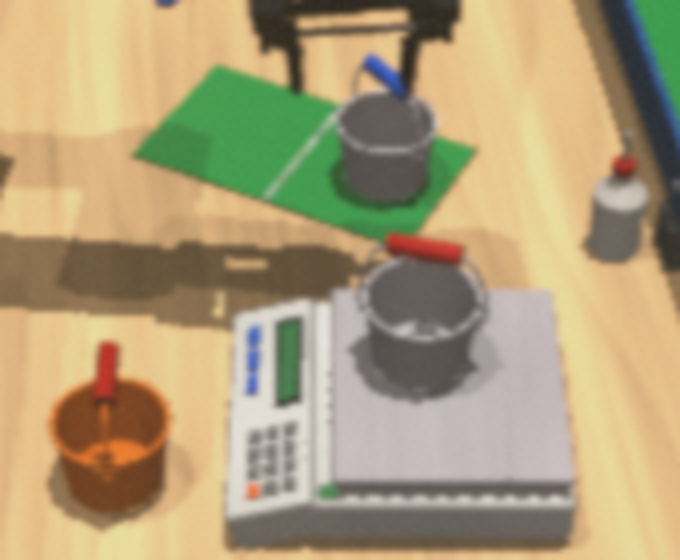

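The crop (side view, 4x) confirms it: a steel pail with a red grip on the scale pan. The orange pail is a separate object at the left. Triangulating puts the grip at (565,-194,206), against an expected height of 208. The grip axis is at about -19.5°, so the jaws should be at a yaw of about +70.5°. The two mat fits average to a centre of (499.5,193), which puts the free half at about (433,237). The fitted size is 177x316, against 180x320.

I'll rise, move over the grip, turn, and then look with the wrist camera.

```bash
python3 -m crank '[0,0,0,0,0,-0.03,0.088, 0,0,0,0,0,-0.03,0.088, 0,0,0,0.0065,0.032,0,0.088, 0,0,0,0.0065,0.032,0,0.088, 0,0,0,0.0065,0.032,0,0.088, 0,0,0,0.0065,0.032,0,0.088, 0,0,0,0.0065,0.032,0,0.088, 0,0,0,0.0065,0.032,0,0.088]' 5
python3 -m crank '[0,0,-0.12,0,0,0,0.088, 0,0,-0.12,0,0,0,0.088, 0,0,-0.12,0,0,0,0.088, 0,0,-0.12,0,0,0,0.088, 0,0,-0.12,0,0,0,0.088, 0,0,-0.12,0,0,0,0.088, 0,0,-0.12,0,0,0,0.088, 0,0,-0.12,0,0,0,0.088]'
python3 -m crank '[0,0,-0.12,0,0,0,0.088, 0,0,-0.12,0,0,0,0.088, 0,0,-0.03,0,0,0,0.088, 0,0,0,0,0,0,0.088, 0,0,0,0,0,0,0.088]'
python3 - <<'E'
from h import *
p,d,K,R,t=cam("wrist");save("w1",p);np.savez("wrist.npz",p=p,d=d,K=K,R=R,t=t)
s=robot.read_state();print(s["position"],s["tool_rot"],s["joint_positions"],s["contact_force"]);print(robot.calibration("wrist")["T_tool_cam"])
E
```

```text
t: 0.77
position: [563.9, -193.6, 261.3]
tool_rot: [[1.0, -0.0, -0.001], [-0.0, -1.0, 0.0], [-0.001, -0.0, -1.0]]
contact_force: [0.2, 0.5, 0.2]
finger_gap: 88.2
t: 1.43
position: [563.9, -192.0, 261.2]
tool_rot: [[0.569, 0.823, -0.001], [0.823, -0.569, 0.0], [-0.0, -0.001, -1.0]]
contact_force: [-0.4, 0.1, 0.1]
finger_gap: 87.7
t: 1.85
position: [563.9, -192.0, 261.3]
tool_rot: [[0.336, 0.942, -0.001], [0.942, -0.336, 0.0], [0.0, -0.001, -1.0]]
contact_force: [-1.0, 0.8, -0.1]
finger_gap: 87.9
[ 563.94293368 -191.97049316  261.38477321] [[ 3.35574576e-01  9.42013545e-01 -4.29693135e-04]
 [ 9.42013637e-01 -3.35574490e-01  2.61899494e-04]
 [ 1.02518817e-04 -4.92663604e-04 -9.99999873e-01]] [-3.00571788e+01  2.54077049e+01  6.63811958e+01  6.57091191e-04
  8.82399241e+01 -1.00449719e+02] [-0.00298545 -0.92137098 -0.05233041]
[[ 9.99999923e-01 -1.18482803e-04  3.74459919e-04  4.40876302e-02]
 [ 1.18214813e-05  9.62060554e-01  2.72836012e-01 -7.05339329e+01]
 [-3.92579493e-04 -2.72835987e-01  9.62060482e-01 -1.83248602e+02]
 [ 0.00000000e+00  0.00000000e+00  0.00000000e+00  1.00000000e+00]]
```

View pics/w1.png

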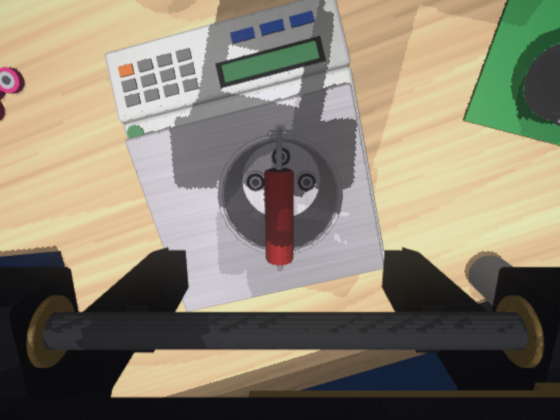

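The wrist view shows the red grip upright at (280,216), midway between the fingers (tips near 185 and 385), with the bearings visible in the pail. Next I'll measure it in tool coordinates.

```bash
python3 - <<'E'
from h import *
l=dict(np.load("wrist.npz"));s=robot.read_state();Rt=np.array(s["tool_rot"]);o=np.array(s["position"])
h=cv2.cvtColor(l["p"],cv2.COLOR_RGB2HSV);m=((h[...,0]<8)|(h[...,0]>172))&(h[...,1]>120);z=np.zeros_like(m);z[155:275,255:305]=m[155:275,255:305]
v,u=np.nonzero(z);X=np.c_[u,v].astype(float);c=X.mean(0);w=np.linalg.svd(X-c,full_matrices=False)[2][0];q=(X-c)@w
a,b=[plane(*(c+w*k),212,l["K"],l["R"],l["t"]) for k in(q.min(),q.max())]
C=cloud(*[l[k] for k in "dKRt"])[z];C=C[C[:,2]>180]
print(c,len(q),a,b,np.linalg.norm(a-b),"yaw",np.degrees(np.arctan2(*(b-a)[1::-1])))
print("tool mid",Rt.T@((a+b)/2-o),"depth top",np.percentile(C,[50,95,99],axis=0).round(1), "depth centroid tool",Rt.T@((C.max(0)+C.min(0))/2-o))
E
```

```text
[278.89419087 216.32406639] 2410 [ 534.33328268 -185.52944439  212.        ] [ 598.02627996 -208.12151976  212.        ] 67.58106075279679 yaw -19.5297311459548
tool mid [-3.82789944  3.76068129 49.38253428] depth top [[ 562.9 -195.7  216.8]
 [ 592.  -182.4  218.6]
 [ 595.6 -178.6  219.4]] depth centroid tool [ -4.98919447 -15.61521807 -65.28320469]
```

The grip sits at tool offset (-3.8, +3.8), with a length of 67.6 mm and its top at 218, both of which match. I'll correct the offset, descend 72 mm and close lightly in stages.

```bash
python3 -m crank '[0,0,0,-0.0036,0.0035,0,0.088, 0,0,0,0,0,0.012,0.088, 0,0,0,0,0,0.012,0.088, 0,0,0,0,0,0.012,0.088, 0,0,0,0,0,0.012,0.088, 0,0,0,0,0,0.012,0.088, 0,0,0,0,0,0.012,0.06, 0,0,0,0,0,0,0.04]' 10
python3 -m crank '[0,0,0,0,0,0,0.035, 0,0,0,0,0,0,0.03, 0,0,0,0,0,0,0.026, 0,0,0,0,0,0,0.023, 0,0,0,0,0,0,0.021, 0,0,0,0,0,0,0.018, 0,0,0,0,0,0,0.015, 0,0,0,0,0,0,0.012]' 10
python3 -m crank '[0,0,0,0,0,0,0.008, 0,0,0,0,0,0,0.004, 0,0,0,0,0,0,0, 0,0,0,0,0,0,0]' 10
```

```text
t: 2.57
position: [565.3, -196.4, 187.2]
tool_rot: [[0.335, 0.942, -0.004], [0.942, -0.335, 0.002], [0.001, -0.004, -1.0]]
contact_force: [0.1, -0.5, -0.0]
finger_gap: 76.7
t: 3.23
position: [566.1, -196.6, 189.7]
tool_rot: [[0.334, 0.942, 0.0], [0.942, -0.334, -0.0], [-0.0, 0.0, -1.0]]
contact_force: [0.0, 0.9, -0.0]
finger_gap: 23.2
t: 3.57
position: [566.1, -196.6, 189.6]
tool_rot: [[0.334, 0.942, -0.0], [0.942, -0.334, 0.0], [0.0, -0.0, -1.0]]
contact_force: [-0.1, -0.7, 0.5]
finger_gap: 0.9
```

The gap closed to 0.9 mm, so the grip is not between the pads. I'll look before doing anything else.

```bash
python3 - <<'E'
from h import *
p,d,K,R,t=cam("wrist")
q,*_=cam("side"); q=cv2.resize(q[170:310,240:360],None,fx=3,fy=3)
save("w2",np.hstack([cv2.resize(p,(432,324)),q[:324]]))
print(q.shape,robot.read_state()["finger_gap"])
E
```

```text
(420, 360, 3) 0.04673679983777784
```

View pics/w2.png

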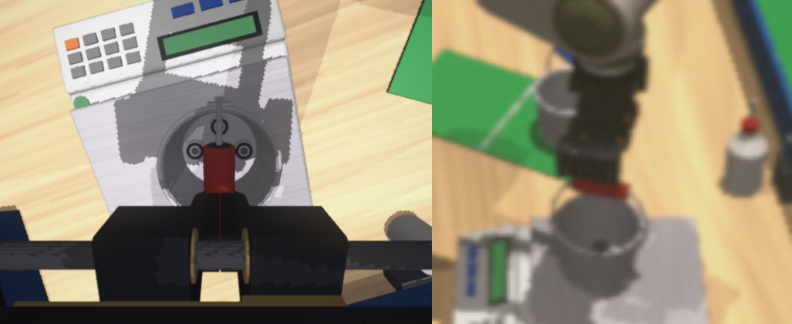

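The fingers don't cover the grip in the side view: the grip is whole at small-image (600,187), unmoved. I'll project the reported TCP into that view and check depth to see where the fingers really are.

```bash
python3 - <<'E'
from h import *
s=robot.read_state();T=np.array(s["position"]);Rt=np.array(s["tool_rot"])
print(s["position"],s["finger_gap"],s["joint_positions"])
out=[]
for n,b in(("side",(260,200,330,260)),("scene",(190,105,260,165)),("wrist",(190,170,370,320))):
    p,d,K,R,t=cam(n);C=cloud(d,K,R,t)
    for q,nm in((T,"tcp"),(T-19*Rt[:,2],"grasp")):
        x=K@(R@q+t);print(n,nm,(x[:2]/x[2]).round(1),"ray depth",x[2].round(0),"seen",d[int(x[1]/x[2]),int(x[0]/x[2])])
    x0,y0,x1,y1=b;out.append(cv2.resize(p[y0:y1,x0:x1],(400 if n=="wrist" else 380,330),interpolation=cv2.INTER_CUBIC) if n=="wrist" else cv2.resize(p[y0:y1,x0:x1],(385,330),interpolation=cv2.INTER_CUBIC))
    if n=="wrist":
        Q=(C-T)@Rt
        for v in range(200,300,10): print(v,[tuple(Q[v,u].round(0).astype(int)) for u in(255,280,305)])
    np.savez("z_"+n+".npz",p=p,d=d)
W=np.hstack(out[:2]);save("w3",W);save("w4",out[2])
E
```

```text
[ 566.09772294 -196.56828492  189.62493875] 0.04673679983777784 [-3.03396518e+01  2.78838755e+01  7.31930136e+01  5.35778367e-04
  7.89245061e+01 -1.00812635e+02]
side tcp [296.4 235.7] ray depth 1764.0 seen 1827.3103
side grasp [296.6 231.6] ray depth 1752.0 seen 1733.7401
scene tcp [221.5 137.3] ray depth 1519.0 seen 1374.9896
scene grasp [221.  133.3] ray depth 1503.0 seen 1351.7749
wrist tcp [284.5 239.5] ray depth 196.0 seen 164.77863
wrist grasp [284.5 253.3] ray depth 177.0 seen 166.6841
200 [(np.int64(-24), np.int64(3), np.int64(98)), (np.int64(-2), np.int64(-30), np.int64(-27)), (np.int64(17), np.int64(4), np.int64(100))]
210 [(np.int64(-25), np.int64(14), np.int64(107)), (np.int64(-2), np.int64(-25), np.int64(-28)), (np.int64(17), np.int64(14), np.int64(107))]
220 [(np.int64(-25), np.int64(23), np.int64(107)), (np.int64(-2), np.int64(-20), np.int64(-27)), (np.int64(18), np.int64(23), np.int64(106))]
230 [(np.int64(-25), np.int64(32), np.int64(105)), (np.int64(-2), np.int64(-15), np.int64(-28)), (np.int64(18), np.int64(32), np.int64(106))]
240 [(np.int64(-24), np.int64(35), np.int64(89)), (np.int64(-2), np.int64(-11), np.int64(-28)), (np.int64(17), np.int64(37), np.int64(94))]
250 [(np.int64(-23), np.int64(37), np.int64(75)), (np.int64(-2), np.int64(-6), np.int64(-28)), (np.int64(9), np.int64(-11), np.int64(-41))]
260 [(np.int64(-12), np.int64(-11), np.int64(-51)), (np.int64(-2), np.int64(-9), np.int64(-48)), (np.int64(8), np.int64(-11), np.int64(-51))]
270 [(np.int64(-11), np.int64(-11), np.int64(-60)), (np.int64(-2), np.int64(-9), np.int64(-57)), (np.int64(8), np.int64(-10), np.int64(-58))]
280 [(np.int64(-11), np.int64(-11), np.int64(-68)), (np.int64(-2), np.int64(-9), np.int64(-66)), (np.int64(7), np.int64(-10), np.int64(-67))]
290 [(np.int64(-10), np.int64(-11), np.int64(-76)), (np.int64(-2), np.int64(-10), np.int64(-74)), (np.int64(7), np.int64(-9), np.int64(-72))]
```

View pics/w3.png

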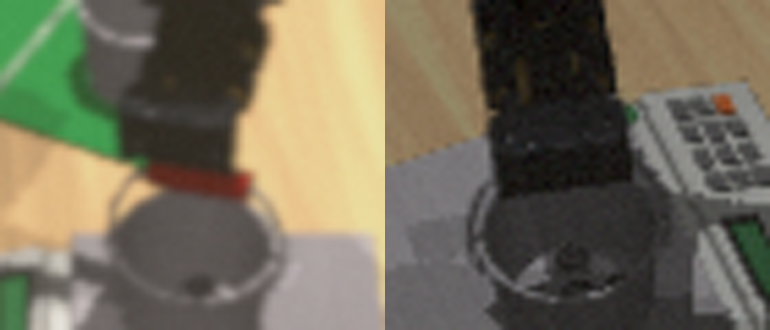

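Depth shows the grip's top 28 mm behind the reported TCP, as expected. The visible finger ends, though, are about 40 mm behind it, so the closed fingers are above the grip. I'll check that against the fixed cameras.

```bash
python3 - <<'E'
from h import *
s=robot.read_state();T=np.array(s["position"]);Rt=np.array(s["tool_rot"])
for n in("side","scene"):
    l=np.load("z_"+n+".npz");c=robot.calibration(n);C=cloud(l["d"],np.array(c["intrinsics"]),np.array(c["R"]),np.array(c["t"]))
    p=l["p"].astype(int);Q=(C-T)@Rt
    dark=(p.max(-1)<75)&(l["d"]>0)&(abs(Q[...,0])<30)&(abs(Q[...,1])<30)&(Q[...,2]<5)&(Q[...,2]>-120)
    q=Q[dark];print(n,len(q),"tool z pct of dark pts",np.percentile(q[:,2],[50,80,90,95,98,100]).round(1))
    v,u=np.nonzero(dark)
    for r in range(v.max()-7,v.max()+1):
        k=(v==r); print(r,u[k].min() if k.any() else None,u[k].max() if k.any() else None,np.median(Q[dark][k],0).round(0) if k.any() else None)
w=np.load("wrist.npz");c=robot.calibration("wrist")
# open-finger geometry seen in first wrist picture: tool coords
M=np.array(c["T_tool_cam"]);P=cloud(w["d"],w["K"],np.eye(3),np.zeros(3))@M[:3,:3].T+M[:3,3]
f=(w["d"]>0)&(P[...,2]<5);print("open fingers max tool z",np.percentile(P[f][:,2],[50,90,95,99,100]).round(1))
for v in range(245,300,8): print(v,[tuple(P[v,u].round(0).astype(int).tolist()) for u in(175,185,390,400)])
E
```

```text
side 9 tool z pct of dark pts [-115.4 -114.2  -96.9  -63.5  -43.4  -30. ]
223 None None None
224 None None None
225 None None None
226 None None None
227 None None None
228 None None None
229 None None None
230 292 292 [ -8. -15. -30.]
scene 15 tool z pct of dark pts [-116.2 -110.9 -106.9 -105.  -103.7 -102.7]
114 None None None
115 None None None
116 218 218 [  20.    2. -120.]
117 None None None
118 221 221 [  27.   -6. -117.]
119 None None None
120 None None None
121 225 225 [  27.  -16. -103.]
open fingers max tool z [-118.5  -76.7  -59.2  -43.2  -35.9]
245 [(-120, 76, 181), (-109, 76, 181), (141, 108, 260), (155, 108, 261)]
253 [(-48, -9, -40), (-44, -8, -37), (46, -10, -41), (50, -9, -40)]
261 [(-45, -9, -49), (-44, -5, -38), (44, -9, -47), (47, -9, -49)]
269 [(-44, -7, -52), (-44, -2, -40), (44, -5, -47), (45, -9, -56)]
277 [(-44, -5, -54), (-44, 3, -39), (44, -2, -49), (45, -7, -59)]
285 [(-44, -2, -55), (-44, 5, -43), (44, 1, -50), (44, -4, -60)]
293 [(-44, 1, -56), (-114, 135, 182), (44, 5, -50), (45, -1, -60)]
```

View pics/w4.png

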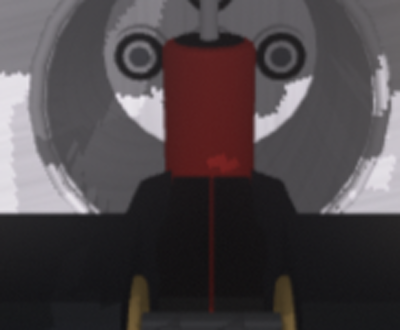

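All the views agree. With the fingers open or closed, their ends lie about 36 mm behind the reported TCP, which puts the closed tips at z ≈ 225, just above the grip's top at 218, without touching it. In the crop the finger slit is centred on the grip (210 against 212), so the lateral aim is right. I'll check where the cross bar and body begin before going lower.

```bash
python3 - <<'E'
from h import *
w=np.load("wrist.npz");M=np.array(robot.calibration("wrist")["T_tool_cam"])
P=cloud(w["d"],w["K"],np.eye(3),np.zeros(3))@M[:3,:3].T+M[:3,3]
for v in(315,330,345,355,395,405): print(v,[tuple(P[v,u].round(0).astype(int).tolist()) for u in(60,150,280,410,500)])
f=(w["d"]>0)&(P[...,2]<5)&(abs(P[...,0])<38);print("between fingers max z",np.percentile(P[f][:,2],[50,99,100]).round(1))
f=(w["d"]>0)&(P[...,2]<5)&(abs(P[...,1])<9)&(abs(abs(P[...,0])-44)<2);print("pad z range",np.percentile(P[f][:,2],[1,50,99,100]).round(1))
E
```

```text
315 [(-48, -27, -116), (-29, -27, -115), (-1, -27, -115), (27, -27, -115), (47, -27, -115)]
330 [(-47, -26, -119), (-28, -25, -119), (-1, -25, -117), (27, -25, -118), (45, -25, -118)]
345 [(-48, -22, -118), (-28, -22, -119), (-1, -22, -119), (26, -22, -120), (46, -22, -119)]
355 [(-51, -17, -115), (-198, 282, 261), (-7, 281, 260), (185, 282, 261), (51, -14, -112)]
395 [(-52, -7, -116), (-206, 354, 261), (-1, -18, -128), (24, -18, -129), (41, -18, -128)]
405 [(-37, -23, -136), (-22, -23, -136), (-1, -23, -136), (21, -23, -136), (35, -23, -136)]
between fingers max z [-119.6 -113.9 -112.3]
pad z range [-82.6 -58.3 -37.8 -35.9]
```

Nothing lies between the fingers until 112 mm back, so the whole gripper sits about 36 mm higher than reported. I'll open, go down 36 mm more and close lightly.

```bash
python3 -m crank '[0,0,0,0,0,0,0.088, 0,0,0,0,0,0,0.088, 0,0,0,0,0,0,0.088, 0,0,0,0,0,0,0.088, 0,0,0,0,0,0,0.088, 0,0,0,0,0,0,0.088, 0,0,0,0,0,0,0.088]' 10
python3 -m crank '[0,0,0,0,0,0.006,0.088, 0,0,0,0,0,0.006,0.088, 0,0,0,0,0,0.006,0.088, 0,0,0,0,0,0.006,0.088, 0,0,0,0,0,0.006,0.088, 0,0,0,0,0,0.006,0.06, 0,0,0,0,0,0,0.04, 0,0,0,0,0,0,0.035]' 
python3 -m crank '[0,0,0,0,0,0,0.03, 0,0,0,0,0,0,0.027, 0,0,0,0,0,0,0.024, 0,0,0,0,0,0,0.022, 0,0,0,0,0,0,0.02, 0,0,0,0,0,0,0.018, 0,0,0,0,0,0,0.015, 0,0,0,0,0,0,0.01]' 10
```

```text
t: 4.4
position: [566.1, -196.6, 189.6]
tool_rot: [[0.334, 0.942, 0.0], [0.942, -0.334, -0.0], [-0.0, 0.0, -1.0]]
contact_force: [-0.0, 0.0, -0.2]
finger_gap: 45.0
t: 5.07
position: [566.0, -196.5, 153.3]
tool_rot: [[0.334, 0.942, -0.001], [0.942, -0.334, 0.0], [0.0, -0.001, -1.0]]
contact_force: [-1.2, -0.8, -0.4]
finger_gap: 62.4
t: 5.73
position: [566.0, -196.8, 153.6]
tool_rot: [[0.334, 0.942, -0.0], [0.942, -0.334, -0.0], [-0.0, -0.0, -1.0]]
contact_force: [-1.0, -1.5, -0.1]
finger_gap: 19.5
```

The gap stopped at 19.5 mm, which matches the 20 mm tube. I'll settle, then lift slowly.

```bash
python3 -m crank '[0,0,0,0,0,0,0.005, 0,0,0,0,0,0,0, 0,0,0,0,0,0,0, 0,0,0,0,0,-0.002,0, 0,0,0,0,0,-0.004,0, 0,0,0,0,0,-0.006,0, 0,0,0,0,0,-0.008,0, 0,0,0,0,0,-0.008,0]' 12
python3 -m crank '[0,0,0,0,0,-0.01,0, 0,0,0,0,0,-0.01,0, 0,0,0,0,0,-0.01,0, 0,0,0,0,0,-0.01,0, 0,0,0,0,0,-0.01,0, 0,0,0,0,0,-0.006,0, 0,0,0,0,0,-0.004,0, 0,0,0,0,0,0,0]'
python3 - <<'E'
from h import *
p,d,K,R,t=cam("wrist");q,*_=cam("side")
save("l1",np.hstack([cv2.resize(p,(400,300)),cv2.resize(q[130:280,220:395],(350,300))]))
s=robot.read_state();print(s["position"],s["contact_force"],s["finger_gap"])
E
```

```text
t: 6.4
position: [566.1, -196.5, 182.5]
tool_rot: [[0.334, 0.943, 0.0], [0.943, -0.334, 0.0], [0.0, 0.0, -1.0]]
contact_force: [0.2, -0.7, -4.4]
finger_gap: 19.3
t: 7.07
position: [566.3, -196.7, 242.5]
tool_rot: [[0.334, 0.942, 0.001], [0.942, -0.334, -0.001], [-0.0, 0.001, -1.0]]
contact_force: [-1.0, -0.2, -3.4]
finger_gap: 19.3
[ 565.99084912 -196.5172244   241.22889966] [ 0.27257909 -0.16431677 -3.99466025] 19.111954196205755
```

View pics/l1.png

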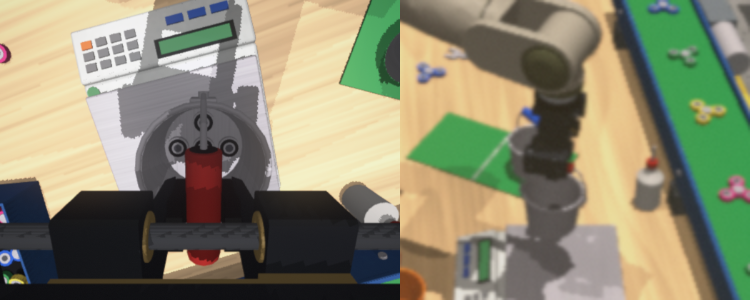

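The pail is lifted to about 88 mm above the pan, upright, with about 4 N of load. In the wrist view the grip is between the pads at (203,200), and the side view shows it clear of the pan. Now I'll carry it smoothly to the free half: tool x +364, y -270.

```bash
python3 -m crank '[0,0,0,0.004,-0.004,0,0, 0,0,0,0.008,-0.008,0,0, 0,0,0,0.012,-0.012,0,0, 0,0,0,0.014,-0.014,0,0, 0,0,0,0.014,-0.014,0,0, 0,0,0,0.014,-0.014,0,0, 0,0,0,0.014,-0.014,0,0, 0,0,0,0.014,-0.014,0,0]'
python3 -m crank '[0,0,0,0.015,-0.012,0,0, 0,0,0,0.015,-0.012,0,0, 0,0,0,0.015,-0.012,0,0, 0,0,0,0.015,-0.012,0,0, 0,0,0,0.015,-0.012,0,0, 0,0,0,0.015,-0.012,0,0, 0,0,0,0.015,-0.012,0,0, 0,0,0,0.015,-0.012,0,0]'
python3 -m crank '[0,0,0,0.015,-0.01,0,0, 0,0,0,0.015,-0.01,0,0, 0,0,0,0.015,-0.01,0,0, 0,0,0,0.015,-0.01,0,0, 0,0,0,0.015,-0.01,0,0, 0,0,0,0.015,-0.01,0,0, 0,0,0,0.014,-0.01,0,0, 0,0,0,0.012,-0.008,0,0]'
python3 -m crank '[0,0,0,0.012,-0.007,0,0, 0,0,0,0.01,-0.006,0,0, 0,0,0,0.007,-0.004,0,0, 0,0,0,0.005,-0.003,0,0, 0,0,0,0,0,0,0, 0,0,0,0,0,0,0, 0,0,0,0,0,0,0, 0,0,0,0,0,0,0]'
python3 - <<'E'
from h import *
p,d,K,R,t=cam("wrist");save("m1",p);s=robot.read_state();print(s["position"],s["contact_force"],s["finger_gap"])
C=cloud(d,K,R,t);h=cv2.cvtColor(p,cv2.COLOR_RGB2HSV)
g=(h[...,0]>45)&(h[...,0]<85)&(h[...,1]>100)&(abs(C[...,2]-5)<15);print("green",g.sum(),cv2.minAreaRect(C[g][:,:2].astype(np.float32)),np.median(C[g][:,2]))
w=(h[...,1]<60)&(h[...,2]>140)&(abs(C[...,2]-6)<10);v,u=np.nonzero(w);print("white",w.sum(),C[w][:5].round(0).tolist(),np.c_[u,v][:5].tolist())
E
```

```text
t: 7.83
position: [508.0, -75.3, 241.2]
tool_rot: [[0.334, 0.943, -0.001], [0.943, -0.334, 0.0], [0.0, -0.001, -1.0]]
contact_force: [0.6, 0.2, -3.8]
finger_gap: 19.4
t: 8.5
position: [457.6, 69.7, 241.3]
tool_rot: [[0.334, 0.943, -0.001], [0.943, -0.334, 0.0], [-0.0, -0.001, -1.0]]
contact_force: [-0.6, 0.3, -3.8]
finger_gap: 19.5
t: 9.17
position: [422.8, 205.2, 241.3]
tool_rot: [[0.334, 0.943, -0.001], [0.943, -0.334, 0.0], [-0.0, -0.001, -1.0]]
contact_force: [0.4, 0.6, -4.6]
finger_gap: 19.5
t: 9.83
position: [416.4, 242.3, 241.6]
tool_rot: [[0.335, 0.942, -0.0], [0.942, -0.335, -0.0], [-0.0, -0.0, -1.0]]
contact_force: [0.9, 0.6, -3.3]
finger_gap: 19.7
[416.45536274 242.33216972 241.63792149] [-0.19626325 -0.16496136 -4.55697311] 19.184324455365218
green 2212 ((456.787353515625, 221.2064666748047), (176.966552734375, 212.9656219482422), 56.764034271240234) 5.289145535726753
white 17699 [[254.0, 322.0, 1.0], [255.0, 323.0, 1.0], [255.0, 324.0, 2.0], [255.0, 325.0, -1.0], [256.0, 326.0, 2.0]] [[304, 0], [305, 0], [306, 0], [307, 0], [308, 0]]
```

View pics/m1.png

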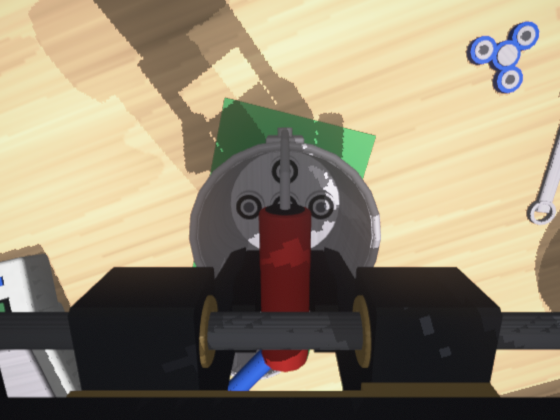

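The wrist view shows the pail hanging over the free half. The mat's end corners are visible at about (225,98) and (376,135), and the spinner and wrench are well clear. I'll cast those corners onto z=5 to confirm the target.

```bash
python3 - <<'E'
from h import *
s=robot.read_state();T=np.array(s["position"]);Rt=np.array(s["tool_rot"])
p,d,K,R,t=cam("wrist")
a,b=plane(225,98,5,K,R,t),plane(376,135,5,K,R,t);print(a,b,np.linalg.norm(a-b))
e=(b-a)/np.linalg.norm(b-a);inn=np.array([e[1],-e[0]]);inn*=np.sign(inn[0])
c=(a+b)[:2]/2+80*inn;print("free half wrist",c,"fixed cams",(433,237))
for q in(c,np.array([433,237])):
    m=(c*0+q-T[:2]);print("tool shift",(Rt.T@np.r_[m,0])[:2].round(1),"along inward",m@inn, "across",m@e[:2])
E
```

```text
[318.94626144 205.61530778   5.        ] [415.76375958 355.32495625   5.        ] 178.2879883545062
free half wrist [434.53156003 237.02693698] fixed cams (433, 237)
tool shift [ 1.1 18.8] along inward 18.059660283473352 across 5.361256679955471
tool shift [ 0.5 17.4] along inward 16.788226666526654 across 4.506939251148483
```

Both estimates agree to within 2 mm. I'll shift tool y by +15 mm, then descend: the underside is now at about z=168, so it touches down at a reported TCP z of about 78.6.

```bash
python3 -m crank '[0,0,0,0,0.004,0,0, 0,0,0,0,0.006,0.003,0, 0,0,0,0,0.004,0.006,0, 0,0,0,0.001,0.001,0.01,0, 0,0,0,0,0,0.014,0, 0,0,0,0,0,0.014,0, 0,0,0,0,0,0.014,0, 0,0,0,0,0,0.014,0]'
python3 -m crank '[0,0,0,0,0,0.014,0, 0,0,0,0,0,0.014,0, 0,0,0,0,0,0.012,0, 0,0,0,0,0,0.01,0, 0,0,0,0,0,0.008,0, 0,0,0,0,0,0.006,0, 0,0,0,0,0,0.004,0, 0,0,0,0,0,0.003,0]'
python3 -m crank '[0,0,0,0,0,0.002,0, 0,0,0,0,0,0.002,0, 0,0,0,0,0,0.002,0, 0,0,0,0,0,0.002,0, 0,0,0,0,0,0.001,0, 0,0,0,0,0,0.001,0, 0,0,0,0,0,0,0, 0,0,0,0,0,0,0]'
```

```text
t: 10.6
position: [430.5, 238.5, 164.9]
tool_rot: [[0.334, 0.942, -0.001], [0.942, -0.334, -0.0], [-0.001, -0.001, -1.0]]
contact_force: [-0.5, -0.6, -4.6]
finger_gap: 19.4
t: 11.27
position: [430.9, 238.7, 95.3]
tool_rot: [[0.334, 0.942, 0.0], [0.942, -0.334, 0.0], [0.0, 0.0, -1.0]]
contact_force: [0.2, -0.4, -2.5]
finger_gap: 19.3
t: 11.93
position: [430.8, 238.7, 85.7]
tool_rot: [[0.334, 0.942, 0.0], [0.942, -0.334, 0.0], [0.0, 0.0, -1.0]]
contact_force: [-0.5, -0.2, -3.8]
finger_gap: 19.4
```

```bash
python3 -m crank '[0,0,0,0,0,0.001,0, 0,0,0,0,0,0.001,0, 0,0,0,0,0,0.001,0, 0,0,0,0,0,0.001,0, 0,0,0,0,0,0.001,0, 0,0,0,0,0,0,0, 0,0,0,0,0,0,0]'
python3 -m crank '[0,0,0,0,0,0.0005,0, 0,0,0,0,0,0.0005,0, 0,0,0,0,0,0.0005,0, 0,0,0,0,0,0,0, 0,0,0,0,0,0,0]'
```

```text
t: 12.52
position: [430.8, 238.7, 80.6]
tool_rot: [[0.334, 0.942, -0.0], [0.942, -0.334, 0.0], [-0.0, -0.0, -1.0]]
contact_force: [-0.7, 0.1, -4.5]
finger_gap: 19.5
t: 12.93
position: [430.8, 238.7, 79.1]
tool_rot: [[0.334, 0.942, -0.0], [0.942, -0.334, 0.0], [0.0, -0.0, -1.0]]
contact_force: [-0.4, 0.2, -3.8]
finger_gap: 19.2
```

Still carrying the full weight, so I'll go on in half-millimetre steps.

```bash
python3 -m crank '[0,0,0,0,0,0.0005,0, 0,0,0,0,0,0.0005,0, 0,0,0,0,0,0,0, 0,0,0,0,0,0,0]'
python3 -m crank '[0,0,0,0,0,0.0005,0, 0,0,0,0,0,0.0005,0, 0,0,0,0,0,0,0, 0,0,0,0,0,0,0]'
```

```text
t: 13.27
position: [431.0, 238.7, 78.6]
tool_rot: [[0.334, 0.943, 0.001], [0.943, -0.334, 0.0], [0.0, 0.001, -1.0]]
contact_force: [-1.7, -1.6, 3.3]
finger_gap: 19.1
t: 13.6
position: [431.4, 238.8, 78.4]
tool_rot: [[0.334, 0.943, 0.002], [0.943, -0.334, 0.0], [0.001, 0.002, -1.0]]
contact_force: [-3.6, -3.2, 12.8]
finger_gap: 19.3
```

It is down, pressing with about 17 N against a limit of 40. I'll ease up 0.8 mm and then open slowly.

```bash
python3 -m crank '[0,0,0,0,0,-0.0004,0, 0,0,0,0,0,-0.0004,0, 0,0,0,0,0,0,0, 0,0,0,0,0,0,0]'
python3 -m crank '[0,0,0,0,0,0,0.018, 0,0,0,0,0,0,0.02, 0,0,0,0,0,0,0.022, 0,0,0,0,0,0,0.025, 0,0,0,0,0,0,0.03, 0,0,0,0,0,0,0.04, 0,0,0,0,0,0,0.05, 0,0,0,0,0,0,0.06]'
python3 -m crank '[0,0,0,0,0,0,0.07, 0,0,0,0,0,0,0.07, 0,0,0,0,0,0,0.07, 0,0,0,0,0,0,0.07, 0,0,0,0,0,0,0.07, 0,0,0,0,0,0,0.07]'
```

```text
t: 13.93
position: [431.1, 238.7, 78.4]
tool_rot: [[0.334, 0.943, 0.001], [0.943, -0.334, 0.0], [0.0, 0.001, -1.0]]
contact_force: [-2.4, -2.8, 7.0]
finger_gap: 19.2
t: 14.6
position: [430.8, 238.7, 77.9]
tool_rot: [[0.334, 0.942, -0.0], [0.942, -0.334, 0.0], [0.0, -0.0, -1.0]]
contact_force: [-0.4, 0.2, -1.1]
finger_gap: 48.0
t: 15.1
position: [430.8, 238.7, 77.9]
tool_rot: [[0.334, 0.942, -0.0], [0.942, -0.334, -0.0], [-0.0, -0.0, -1.0]]
contact_force: [0.2, 0.2, -0.5]
finger_gap: 69.7
```

```bash
python3 -m crank '[0,0,0,0,0,-0.006,0.07, 0,0,0,0,0,-0.012,0.07, 0,0,0,0,0,-0.02,0.07, 0,0,0,0,0,-0.025,0.07, 0,0,0,0,0,-0.025,0.07, 0,0,0,0,0,-0.025,0.07, 0,0,0,0,0,-0.025,0.07, 0,0,0,0,0,-0.025,0.07]'
python3 -m crank '[0,0,0,0,0,-0.02,0.07, 0,0,0,0,0.025,-0.01,0.07, 0,0,0,0,0.025,0,0.07, 0,0,0,-0.02,0.025,0,0.07, 0,0,0,-0.025,0.02,0,0.07, 0,0,0,-0.025,0,0,0.07, 0,0,0,-0.02,0,0,0.07, 0,0,0,0,0,0,0.07]'
python3 - <<'E'
from h import *
p,d,K,R,t=cam("wrist");q,*_=cam("side");e,*_=cam("scene")
save("f1",np.hstack([cv2.resize(p,(400,300)),cv2.resize(q[110:290,180:390],(350,300))]));save("f2",cv2.resize(e[190:310,200:380],None,fx=3,fy=3))
s=robot.read_state();print(s["position"],s["contact_force"],s["finger_gap"])
E
```

```text
t: 15.77
position: [430.5, 238.6, 242.8]
tool_rot: [[0.334, 0.943, 0.0], [0.943, -0.334, 0.0], [0.0, 0.0, -1.0]]
contact_force: [0.0, -0.1, 0.4]
finger_gap: 70.2
t: 16.43
position: [489.7, 119.6, 271.5]
tool_rot: [[0.337, 0.942, 0.0], [0.942, -0.337, -0.001], [-0.001, 0.0, -1.0]]
contact_force: [-0.2, -0.0, 0.5]
finger_gap: 70.2
[490.36134187 122.55836104 271.34699393] [0.23735339 0.67956438 0.12518942] 70.01813782075182
```

View pics/f1.png

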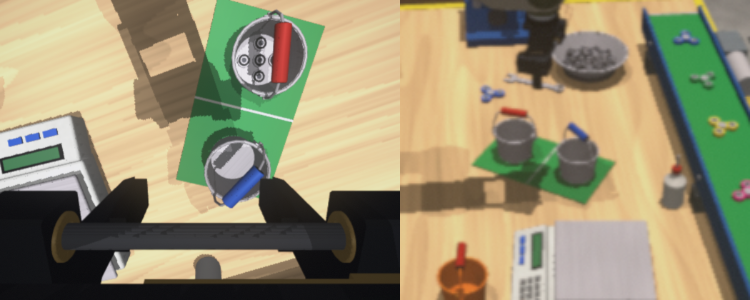

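Both views show the red-grip pail with its five bearings upright on the free half (wrist (268,58), side (515,135)), clear of the line and of the blue-grip pail. One numeric check by two-view triangulation, then hand in.

```bash
python3 - <<'E'
from h import *
V={}
for n in("scene","side"):
    p,d,K,R,t=cam(n);V[n]=(K@np.c_[R,t],cv2.cvtColor(p,cv2.COLOR_RGB2HSV),K,R,t)
def c(n,guess,lo,hi,r=16):
    M,h,K,R,t=V[n];x=M@np.r_[guess,1];u,v=(x[:2]/x[2]).astype(int);H=h[v-r:v+r,u-r:u+r];hh=(H[...,0].astype(int)+90)%180-90
    m=((hh>=lo)&(hh<=hi)&(H[...,1]>130)&(H[...,2]>50)).astype(np.uint8)
    k,l,s,q=cv2.connectedComponentsWithStats(m);i=1+s[1:,4].argmax();return q[i]+[u-r,v-r],s[i,4]
for nm,g,lo,hi in(("red",(431,239,133),-10,8),("blue",(578,147,133),-80,-55)):
    a,b=c("scene",g,lo,hi),c("side",g,lo,hi);X=cv2.triangulatePoints(V["scene"][0],V["side"][0],a[0],b[0]);X=(X[:3]/X[3])[:,0]
    m=X[:2]-[499.5,193];print(nm,X.round(1),a,b,"mat y,x",(m@[-.836,.549]).round(1),(m@[.549,.836]).round(1))
s=robot.read_state();print(s["t"],s["finger_gap"]);robot.sign_off()
E
```

```text
red [429.6 241.5 131.5] (array([336.62745098, 237.52941176]), np.int32(153)) (array([248.22641509, 176.83018868]), np.int32(53)) mat y,x 85.1 2.2
blue [578.1 146.9 130.9] (array([273.70149254, 235.00746269]), np.int32(134)) (array([286.5, 188.7]), np.int32(20)) mat y,x -91.0 4.7
16.6833 69.66406048998722
the job is handed in; nothing more can be done
```

The red-grip steel pail with its five bearings now stands upright and released on the free half of the mat, and I handed the job in at 16.7 s. Sign-off gives no verdict.

- **Move:** I held the grip with 10–12 N, raised the pail about 88 mm above the pan, and carried it across. I lowered it in half-millimetre steps, then eased up slightly before letting go.
- **Last checks:** The grip measured at about mat (x +2, y +85) mm and 131.5 mm high. The standing height should be 133 mm, and the allowed ranges are ±52 mm in x and 20–122 mm in y. The blue-grip pail's grip measured within about 1 mm of where it was. I checked the oil bottle, wrench and spinners only by eye in the last pictures, and they looked undisturbed.
- **What disagreed:** The fingers end about 36 mm short of the reported tool point. My first close was therefore in empty air just above the grip, touching nothing. I measured the offset with the cameras and went 36 mm lower for the second grasp.
- **Set-down force:** The pail briefly pressed on the mat with an estimated 17 N at touchdown, more than I intended but under the 40 N limit.
- **Camera agreement:** The two fixed cameras disagreed by 5–8 mm on the mat's position, so I used their average. The wrist camera agreed with that average to within 2 mm.

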